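# Reload the box stapler at the finds-packing bench

### The arm

A 6-joint arm with a two-finger parallel gripper is mounted at the origin on the work surface. World frame = base frame: x ahead of the robot, y to its left, z up, the work surface at z = 0. Lengths are in m, angles in degrees, forces in N, time in s.
With the tool pointing down it reaches from about 0.275 to 0.75 m from the base axis. Payload 10.2 kg.
Tool frame: the origin (TCP) lies midway between the tips of the shut fingers; the grasp point (between the pads) lies 19 mm behind it; z points along the fingers, y is the line along which they close (so a half turn about z gives the same grasp; the last joint's range is limited). The gripper opens to 85 mm and grips with 20 to 120 N. Pads are 22 mm wide; open, the fingers measure 114 mm over their backs; the gripper's body (76 mm by 85 mm) begins 54 mm behind the grasp point. The pads swing forward as they close: fully open they stand 13 mm farther back than shut.
Start: joints at [58.419, 17.928, 85.812, -0, 76.261, -12.8], TCP at [0.169, 0.497, 0.231] pointing down, gripper open.
Joint ranges: [-168.41, 168.41], [-55.51, 124.54], [10.69, 146.95], [-70.63, 250.63], [1, 178], [-165.06, 165.06]. Speed limits (degrees/s): [136.94, 136.94, 172.46, 180, 180, 180].

### API

Orientations are given as a 3x3 rotation matrix whose columns are the frame's x, y, z axes.
In Python, from workcell import * gives the robot as it stands. The module is installed in compiled form; this text tells all that it offers.
- The arm moves only by the tool play_rows, never from a script. Its arguments are lists of equal length, an entry for each row: "hand": the finger opening in m, from 0 to 0.0854; "travel": the shift along the tool's x, y, z in m, a list of three; "delta_rot": the turn, a rotation vector about the tool's x, y, z in degrees, a list of three. A call has 1 to 5 rows; each row is the pose to reach, as a shift and turn from the pose commanded when the call began, along the tool's axes at that moment; what a row does not reach only later rows make up. A row lasts 1/10 s, in which the tool goes at most 50 mm and 8.59 degrees, less where a joint would pass 70% of its speed; a pose out of reach is approached as far as the arm can. A call with a gripper value outside its range is refused whole. The fingers move at their own pace and stop on an object; "newtons" is the grip in N (left out, the last holds). Time passes only in rows, so rows that repeat a pose let the fingers close. It gives the time, the measured TCP pose, the force, the opening and the grip force at its end, in the units of the state.
- observe(): the state, without advancing time (a new reading comes with each control period).
- grab_frame(name): name is "side" or "top" or "wrist"; returns a dict with "img" (400x640x3 uint8, red, green, blue), "camera_matrix" (3x3 intrinsics, pixels), "k1" (the pictures are not rectified: a ray, as slopes to the right and down, at radius r is drawn at 1 + k1 r^2 times it, then the intrinsics apply), "rvec" (rotation vector, rad) and "tvec" (3), from world to camera coordinates, as OpenCV has them; the wrist camera has in their place "tool_from_camera" (4x4, takes a point from camera to tool coordinates, whose origin is the TCP and whose axes are the flange's). Camera axes: x right, y down, z forward; pixel columns grow to the right and rows downward; lengths in m; the calibration is good to about 2 mm. A picture is of the moment at which its call begins: read the wrist's pose just before it. There is no depth.
- sign_off(): hands the job in; it is judged then, once.
The state is a dict: "t": time; "joints": joint angles; "joint_velocities": joint speeds; "joint_torque": joint torques, N m; "tool_pos": TCP position; "eef_rot": TCP orientation; "ft_force": force on the tool from outside, world axes, zero at the start; "wrist_torque": the same for the moment, N m; "width": opening from 0.0 (shut) to 1.0 (fully open); "gripper_force": force on a finger pad.
Only numpy, scipy, OpenCV 4.12 (cv2) and the standard library are available. Lean on these libraries where they do the work, as an engineer would, in place of code of your own. Each camera call takes 0.05 s, during which the arm holds its last target. There are 200 camera calls.

### The job

The box stapler is empty: pull its spring pusher right back by the knob until the pin drops and holds it there, and set the stick of wide staples astride the open rail, legs down. Then lift the knob to free the pusher and ease it forward, without letting it snap, until it has run the stick fully home into the head and keeps it pressed there; let go. Leave the narrow stick, the sherd and the brush where they lie.

Things in the scene. Friction and masses are not known exactly. Their poses are not given: they have to be found in the camera images.
- stapler: grey bench box stapler, fixed: base 320 x 120 mm, column, upper arm with a bright staple rail on top, head at one end. Origin on the bench under the rail's centre line; x along the rail away from the head (the way the pusher is pulled), z up. Rail at y = 0: 27 mm wide, rounded top edges, top 137 mm above the bench, 22 mm above the arm's 44 mm wide shoulder; rear end plate at x = 145 mm
- feed_face (a point): point at rail-top height on the feed face inside the head (stapler x = -135 mm), where a stick's front must come to rest. The boxy head is 55 mm wide, spans stapler x -170 to -110 mm, top at 185 mm (44 mm round air cylinder on its front part up to 240 mm). Its throat, 39 mm wide, opens at x = -110 mm, so 25 mm of a loaded stick is hidden
- rail_gap (a point): point on the top of the rail at x = -50 mm of the stapler: the middle of the 120 mm of bare rail between head and pusher nose when the pusher is latched back (x -110 to +10 mm)
- knob (a point): centre of the black round upright knob (20 mm diameter, 22 mm tall) on the pusher. At the start 174 mm above the bench and 57 mm behind the head's rear face. Its underside is 15 mm above the 40 mm wide pusher block. The pusher's nose, a 35 mm wide saddle over the rail, is 82 mm ahead of the knob's axis
- pusher (a joint): m the pusher is pulled back along the rail: 0 = nose at the feed face (empty, as at the start), 0.092 = nose against a stick that is fully home, 0.145 = held back by the latch pin, 0.157 = rear stop. A spring drives it forward with 6 N at 0 rising to 9 N at 0.15; it weighs 200 g and snaps forward if let go unlatched
- latch (a joint): m the knob stands above its riding height: 0 = pin riding on the rail top, -0.008 = pin dropped in the slot near the rail's rear end (latched), +0.008 = upper stop. A spring presses knob and pin down with 5.5 to 8 N. The pin can drop while the pusher is at 0.145 to 0.157; lifting the knob 8 mm or more out of the slot frees the pusher
- wide_stick_mid (a point): centre (half-way up) of the wide staple stick: a copper-coated strip of 40 joined staples, an upside-down U 92 mm long (its x), 35 mm wide over the crown (its y), 20 mm high, lying legs down in the tray; crown 2.5 mm thick, 30 mm clear between the legs; 55 g. Seated on the rail its centre is 7.5 mm below the rail top
- narrow_stick_mid (a point): centre of the narrow staple stick, the same make for another stapler: 92 mm long, 22 mm wide, 14 mm high, legs down in the same tray; must stay there
- tray: white plastic tray, fixed, 170 (x) x 240 (y) x 30 mm, walls and floor 4 mm; origin under its centre. The two sticks lie in it roughly along its x, one in each half, in either order
- sherd_mid (a point): middle of a dark rim sherd, 75 x 110 mm, about 25 mm high, lying on the bench; bystander
- brush_mid (a point): middle of a wooden washing brush, 115 x 45 x 34 mm, on the bench; bystander
Mind the look-alikes: they are no part of the job. Leave any green look-alike of the part that bears wide_stick_mid alone.

How it is judged:
By the outcome, as a careful person would: the job done as asked, in the order asked, and still so for the second after the job is handed in, with the robot touching nothing.
It also fails if it takes over 66 s, if anything falls off the work surface, if the arm or the gripper's body presses on something with over 40 N, if the wrist force passes 120 N, or if a joint passes its speed limit or range.

## Working session

There is one attempt and no reset: what is moved stays moved. The work goes in short steps, Python scripts to look and compute and a tool call to move; the robot and the scene stay as the last step left them, time stands still between calls to the robot, and variables do not carry over. Pictures are saved under pics/ and viewed, at most 10 in all, crops included, and the job is handed in when it is done.

Besides the shell and the picture viewer there is one more tool, called after "Request:" as a command line: name --argument value ..., lists and objects as JSON in quotes. play_rows: Moves the arm, as the interface text tells. Its arguments: {"type":"object","properties":{"hand":{"type":"array","items":{"type":"number"}},"travel":{"type":"array","items":{"type":"array","items":{"type":"number"}}},"delta_rot":{"type":"array","items":{"type":"array","items":{"type":"number"}}},"newtons":{"type":"number"}},"required":["hand","travel","delta_rot"]}

```bash
mkdir -p pics
cat > h.py <<'E'
from workcell import *
import numpy as np, cv2
def ray(f,uv,st=None):
    K=np.array(f["camera_matrix"],float);k1=float(f["k1"])
    p=np.array([(uv[0]-K[0,2])/K[0,0],(uv[1]-K[1,2])/K[1,1]]);q=p.copy()
    for _ in range(20): q=p/(1+k1*(q@q))
    d=np.array([q[0],q[1],1.])
    if "rvec" in f:
        R=cv2.Rodrigues(np.array(f["rvec"],float))[0];t=np.array(f["tvec"],float).ravel()
        return -R.T@t,R.T@d
    T=np.array(f["tool_from_camera"]);R=np.array(st["eef_rot"]).reshape(3,3);p0=np.array(st["tool_pos"])
    return p0+R@T[:3,3],R@T[:3,:3]@d
def onz(f,uv,z,st=None):
    o,d=ray(f,uv,st);return o+d*(z-o[2])/d[2]
def proj(f,P,st=None):
    P=np.array(P,float)
    if "rvec" in f:
        R=cv2.Rodrigues(np.array(f["rvec"],float))[0];c=R@P+np.array(f["tvec"],float).ravel()
    else:
        T=np.array(f["tool_from_camera"]);R=np.array(st["eef_rot"]).reshape(3,3)
        c=T[:3,:3].T@(R.T@(P-np.array(st["tool_pos"]))-T[:3,3])
    s=c[:2]/c[2];s=s*(1+f["k1"]*(s@s));K=np.array(f["camera_matrix"]);return s*[K[0,0],K[1,1]]+K[:2,2]
def snap(n,fn):
    st=observe();f=grab_frame(n);cv2.imwrite("pics/"+fn,f["img"][:,:,::-1]);np.savez("pics/"+fn[:-4]+".npz",**{**f,**{"eef_rot":st["eef_rot"],"tool_pos":st["tool_pos"]}});return f,st
def load(fn):
    z=np.load("pics/"+fn+".npz");f={k:z[k] for k in z.files};return f,f
E
python3 - <<'E'
from h import *
for n in("top","side"):
    f,st=snap(n,n+"0.png");print(n,ray(f,(320,200)))
print(st)
E
```

```text
top (array([ 0.35561182, -0.02056257,  1.20035809]), array([ 0.11165795, -0.00308158, -0.99399982]))
side (array([ 0.23930393, -0.71213766,  0.7792834 ]), array([ 0.2886708 ,  0.70234568, -0.6507075 ]))
{'t': 0.05, 'joints': array([ 5.84200965e+01,  1.79589182e+01,  8.58518062e+01,  9.00871934e-05,
        7.62595404e+01, -1.28018536e+01]), 'joint_velocities': array([ 0.08120733,  0.02711942, -0.12165398,  0.00787808, -0.05250553,
       -0.05097888]), 'joint_torque': array([ 3.79688383e-03, -4.13353443e+01, -2.60476577e+01, -1.42788122e-04,
        2.99879284e-03, -3.53376635e-06]), 'tool_pos': array([0.16890016, 0.4968391 , 0.23075424]), 'eef_rot': array([[-9.46772443e-01,  3.21902978e-01, -6.43526016e-04],
       [ 3.21903506e-01,  9.46771907e-01, -1.04394270e-03],
       [ 2.73224088e-04, -1.19552946e-03, -9.99999248e-01]]), 'ft_force': array([ 0.01748852, -0.41747263, -0.02494423]), 'wrist_torque': array([-0.00434162,  0.0004529 ,  0.02286585]), 'gripper_force': 0.0, 'width': 0.9998056092538965}
```

View pics/top0.png

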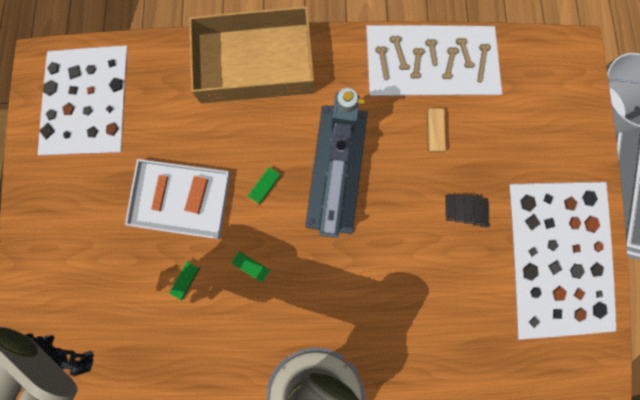

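View pics/side0.png

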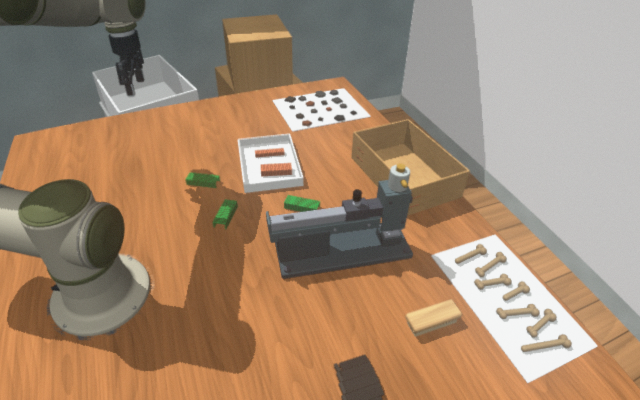

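The top view shows the stapler with its head far from the robot (cylinder at about (347,97), knob (341,146), rail rear end (331,233)). The wide stick is at (196,194) and the narrow one at (159,192). The side view shows the knob at (357,195), the wide stick at (277,169) and three green decoys.

Run:
```python
from h import *
ft,_=load("top0");fs,_=load("side0")
def tri(a,b):
    o1,d1=ray(ft,a);o2,d2=ray(fs,b)
    s=np.linalg.lstsq(np.c_[d1,-d2],o2-o1,rcond=None)[0];p,q=o1+s[0]*d1,o2+s[1]*d2
    return (p+q)/2,np.linalg.norm(p-q)
hsv=cv2.cvtColor(ft["img"],cv2.COLOR_RGB2HSV)
m=((hsv[...,0]<14)&(hsv[...,1]>130)&(hsv[...,2]>80)).astype(np.uint8);k=np.zeros_like(m);k[165:225,138:222]=1
for c in cv2.findContours(m*k,0,1)[0]:
    if cv2.contourArea(c)<60: continue
    r=cv2.minAreaRect(c);B=cv2.boxPoints(r)
    W=np.array([onz(ft,b,.024)[:2] for b in B]);c0=W.mean(0);e=[W[1]-W[0],W[2]-W[1]];L=max(e,key=np.linalg.norm)
    print("stick",r[0],c0,[np.linalg.norm(x).round(4) for x in e],"ang",np.degrees(np.arctan2(L[1],L[0])))
# dark knob
def dark(f,x0,x1,y0,y1,t=45):
    g=f["img"][y0:y1,x0:x1].max(2)<t;n,l,s,c=cv2.connectedComponentsWithStats(g.astype(np.uint8))
    for i in range(1,n):
        if s[i,4]>15: print("dark",c[i]+[x0,y0],s[i])
dark(ft,330,352,136,156);dark(fs,345,370,185,215)
print("knob",tri((341,145.5),(357,194.5)))
for p in [(331.5,230)]: print("rail rear",onz(ft,p,.137))
for p in [(346.5,97)]: print("cyl top",onz(ft,p,.24))
big=cv2.resize(ft["img"][80:245,280:380],None,fx=3.5,fy=3.5,interpolation=cv2.INTER_CUBIC)
big2=cv2.resize(fs["img"][155:285,250:420],None,fx=2.6,fy=2.6,interpolation=cv2.INTER_CUBIC)
H=max(big.shape[0],big2.shape[0]);pad=lambda a:cv2.copyMakeBorder(a,0,H-a.shape[0],0,0,0)
cv2.imwrite("pics/c1.png",np.hstack([pad(big),pad(big2)])[:,:,::-1]);print(big.shape)
```

```text
stick (195.84616088867188, 194.2307586669922) [0.50960332 0.28755512] [np.float64(0.087), np.float64(0.0345)] ang -14.835911929090773
stick (159.31764221191406, 192.57058715820312) [0.51598135 0.3819938 ] [np.float64(0.0871), np.float64(0.0206)] ang -11.66153217192524
dark [340.92727273 144.65454545] [ 7  5  9  8 55]
knob (array([ 0.58993961, -0.0726954 ,  0.17666296]), np.float64(0.0008860311017290479))
rail rear [ 0.40697227 -0.04797688  0.137     ]
cyl top [ 0.68036216 -0.08437726  0.24      ]
(578, 350, 3)
```

View pics/c1.png

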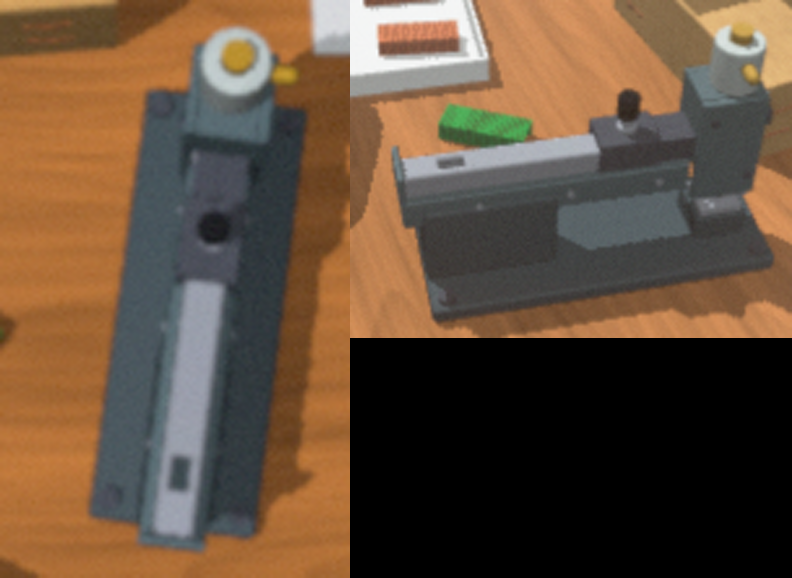

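Close up: the knob is at crop (214,228), slot at (180,472), rail straight between them. Next I'll work out the stapler axis and the wrist camera mount.

Run:
```python
from h import *
ft,_=load("top0")
P=lambda x,y,z:onz(ft,(280+(x+.5)/3.5-.5,80+(y+.5)/3.5-.5),z)
an=lambda a,b:np.degrees(np.arctan2(*(a-b)[[1,0]]))
a,b,c,d=[P(*q,.012) for q in[(148,93),(303,110),(255,533),(92,515)]]
print("base",an(d,a),an(c,b),np.linalg.norm(d-a),np.linalg.norm(a-b),(a+b+c+d)/4)
l=[P(*q,.137) for q in[(178,287),(155,530)]];r=[P(*q,.137) for q in[(225,287),(193,535)]]
print("rail",an(l[1],l[0]),an(r[1],r[0]), "width",np.linalg.norm(l[0]-r[0]),(l[1]+r[1])/2,(l[0]+r[0])/2)
print("slot",P(180,472,.137))
k=np.array([.58994,-.0727]);
for A in(171,172,173,174):
  u=np.array([np.cos(np.radians(A)),np.sin(np.radians(A))]);print(A,"origin",k+.053*u,"plate",k+.198*u)
w=grab_frame("wrist");print(np.array(w["tool_from_camera"]).round(3))
```

```text
base 171.33972073008903 171.60919973579328 0.31471635963171046 0.11564866909878484 [ 0.57038155 -0.06887374  0.012     ]
rail 173.18225817705013 171.0623595910999 width 0.030610303339904523 [ 0.40309974 -0.04308389  0.137     ] [ 0.56202444 -0.06511044  0.137     ]
slot [ 0.44174287 -0.047928    0.137     ]
171 origin [ 0.53759252 -0.06440897] plate [ 0.39437771 -0.04172598]
172 origin [ 0.53745579 -0.06532383] plate [ 0.39386692 -0.04514373]
173 origin [ 0.53733505 -0.06624092] plate [ 0.39341586 -0.04856987]
174 origin [ 0.53723034 -0.06715999] plate [ 0.39302466 -0.05200336]
[[-0.    -0.945 -0.328  0.084]
 [ 1.     0.    -0.001  0.001]
 [ 0.001 -0.328  0.945 -0.143]
 [ 0.     0.     0.     1.   ]]
```

Request:
play_rows --hand '[0.06, 0.06, 0.06, 0.06, 0.06]' --travel '[[-0.035, -0.024, -0.02], [-0.07, -0.048, -0.04], [-0.105, -0.072, -0.04], [-0.14, -0.096, -0.04], [-0.175, -0.12, -0.04]]' --delta_rot '[[0, 0, 0], [0, 0, 0], [0, 0, 0], [0, 0, 0], [0, 0, 0]]' --newtons 40

```text
t: 0.65
tool_pos: [0.2967, 0.3256, 0.2713]
eef_rot: [[-0.947, 0.322, 0.0], [0.322, 0.947, 0.0], [-0.0, 0.0, -1.0]]
ft_force: [0.3, 0.9, 0.5]
width: 0.699
gripper_force: 0.0
```

Request:
play_rows --hand '[0.06, 0.06, 0.06, 0.06, 0.06]' --travel '[[-0.04, -0.027, 0], [-0.08, -0.054, 0], [-0.12, -0.081, 0], [-0.16, -0.108, 0], [-0.2, -0.135, 0]]' --delta_rot '[[0, 0, 0], [0, 0, 0], [0, 0, 0], [0, 0, 0], [0, 0, 0]]'

```text
t: 1.15
tool_pos: [0.4427, 0.133, 0.2713]
eef_rot: [[-0.947, 0.322, 0.0], [0.322, 0.947, 0.0], [0.0, 0.0, -1.0]]
ft_force: [1.3, 1.8, 0.3]
width: 0.701
gripper_force: 0.0
```

Request:
play_rows --hand '[0.06, 0.06, 0.06, 0.06, 0.06]' --travel '[[-0.04, -0.027, 0], [-0.08, -0.054, 0], [-0.12, -0.081, 0], [-0.16, -0.108, 0], [-0.16, -0.12, 0]]' --delta_rot '[[0, 0, -4], [0, 0, -8], [0, 0, -10.5], [0, 0, -10.5], [0, 0, -10.5]]'

```text
t: 1.65
tool_pos: [0.5567, -0.0339, 0.2695]
eef_rot: [[-0.989, 0.147, -0.002], [0.147, 0.989, -0.0], [0.002, -0.0, -1.0]]
ft_force: [-0.2, 0.0, -0.8]
width: 0.704
gripper_force: 0.0
```

Run:
```python
from h import *
f,st=snap("wrist","w1.png");print(st["tool_pos"],proj(f,(.59,-.0715,.185),st))
```

```text
[ 0.55665785 -0.03390956  0.26953302] [276.8667384  244.51892707]
```

View pics/w1.png

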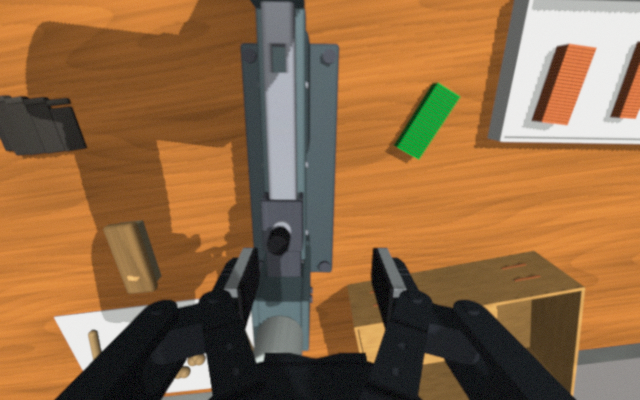

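The wrist view shows the knob top at about (277,243), matching the prediction, with the rail between columns 265 and 299, the slot at (279,57) and the rear plate at the top.

Run:
```python
from h import *
f,st=load("w1");g=f["img"].astype(float).mean(2)
C=[]
for v in (90,110,130,150,170,185):
    row=cv2.GaussianBlur(g,(3,3),0)[v];d=np.diff(row)
    l=250+np.argmax(d[250:285]);r=285+np.argmin(d[285:312])
    L,R=onz(f,(l+.5,v),.137,st),onz(f,(r+.5,v),.137,st);C.append(((L+R)/2)[:2]);print(v,l,r,np.linalg.norm(L-R).round(4),C[-1])
C=np.array(C);p=np.polyfit(C[:,0],C[:,1],1);print("ang",180+np.degrees(np.arctan(p[0])),"y at .59",np.polyval(p,.59),"y at .44",np.polyval(p,.44))
m=(f["img"].max(2)<40).astype(np.uint8)[215:260,262:300];n,l,s,c=cv2.connectedComponentsWithStats(m)
print([(c[i]+[262,215],s[i]) for i in range(1,n) if s[i,4]>30])
print("knob",onz(f,(277,243),.185,st)); print("slot",onz(f,(279,44),.137,st),onz(f,(279,70),.137,st)); print("block rear edge",onz(f,(284,200),.148,st))
```

```text
90 266 293 0.0237 [ 0.46588008 -0.05085649]
110 265 293 0.025 [ 0.48240147 -0.05441249]
130 266 294 0.0256 [ 0.49982181 -0.05676639]
150 267 294 0.0252 [ 0.51792802 -0.05968637]
170 268 294 0.0248 [ 0.53684148 -0.06273944]
185 268 294 0.0252 [ 0.55153907 -0.06548276]
ang 170.60010257034844 y at .59 -0.07172193902588817 y at .44 -0.046889875942898986
[(array([278.33634312, 240.69074492]), array([  5,  13,  23,  27, 443], dtype=int32))]
knob [ 0.5885789 -0.07111    0.185    ]
slot [ 0.43001579 -0.0449841   0.137     ] [ 0.44982029 -0.04871568  0.137     ]
block rear edge [ 0.56338806 -0.0640856   0.148     ]
```

Request:
play_rows --hand '[0.06, 0.06, 0.06, 0.06, 0.06]' --travel '[[-0.02, -0.016, 0.01], [-0.0375, -0.0322, 0.03], [-0.0375, -0.0322, 0.06], [-0.0375, -0.0322, 0.09], [-0.0375, -0.0322, 0.11]]' --delta_rot '[[0, 0, 0], [0, 0, 0], [0, 0, 0], [0, 0, 0], [0, 0, 0]]'

```text
t: 2.2
tool_pos: [0.5862, -0.0662, 0.1594]
eef_rot: [[-0.99, 0.143, -0.002], [0.143, 0.99, 0.001], [0.003, 0.001, -1.0]]
ft_force: [-0.2, -0.5, 0.1]
width: 0.704
gripper_force: 0.0
```

Request:
play_rows --hand '[0.03, 0.012, 0.012, 0.012, 0.012]' --travel '[[0, 0, 0], [0, 0, 0], [0, 0, 0], [0, 0, 0], [0, 0, 0]]' --delta_rot '[[0, 0, 0], [0, 0, 0], [0, 0, 0], [0, 0, 0], [0, 0, 0]]' --newtons 50

```text
t: 2.7
tool_pos: [0.5873, -0.07, 0.1634]
eef_rot: [[-0.989, 0.145, 0.001], [0.145, 0.989, -0.005], [-0.002, -0.005, -1.0]]
ft_force: [-5.8, -13.3, 1.8]
width: 0.212
gripper_force: 48.7
```

Request:
play_rows --hand '[0.012, 0.012]' --travel '[[0, -0.0015, 0], [0, -0.002, 0]]' --delta_rot '[[0, 0, 0], [0, 0, 0]]'

```text
t: 2.9
tool_pos: [0.5872, -0.0704, 0.1634]
eef_rot: [[-0.989, 0.145, 0.002], [0.145, 0.989, -0.002], [-0.002, -0.002, -1.0]]
ft_force: [-2.8, -3.1, 3.5]
width: 0.216
gripper_force: 49.0
```

Request:
play_rows --hand '[0.012, 0.012, 0.012, 0.012, 0.012]' --travel '[[0.008, 0, 0], [0.022, 0, 0], [0.038, 0, 0], [0.055, 0, 0], [0.072, 0, 0]]' --delta_rot '[[0, 0, 0], [0, 0, 0], [0, 0, 0], [0, 0, 0], [0, 0, 0]]' --newtons 70

```text
t: 3.4
tool_pos: [0.5181, -0.0596, 0.1638]
eef_rot: [[-0.989, 0.144, 0.01], [0.144, 0.99, -0.002], [-0.011, -0.001, -1.0]]
ft_force: [12.7, -3.0, -1.4]
width: 0.207
gripper_force: 68.5
```

Request:
play_rows --hand '[0.012, 0.012, 0.012, 0.012, 0.012]' --travel '[[0.017, 0, 0], [0.034, 0, 0], [0.051, 0, 0], [0.062, 0, 0], [0.068, 0, 0]]' --delta_rot '[[0, 0, 0], [0, 0, 0], [0, 0, 0], [0, 0, 0], [0, 0, 0]]'

```text
t: 3.9
tool_pos: [0.4507, -0.0492, 0.1637]
eef_rot: [[-0.989, 0.145, 0.01], [0.145, 0.989, -0.001], [-0.01, 0.0, -1.0]]
ft_force: [13.4, 2.9, -3.0]
width: 0.206
gripper_force: 68.5
```

Request:
play_rows --hand '[0.012, 0.012, 0.012, 0.012, 0.012]' --travel '[[0.006, 0, 0], [0.012, 0, 0], [0.0125, 0, 0], [0.0125, 0, 0.003], [0.0125, 0, 0.006]]' --delta_rot '[[0, 0, 0], [0, 0, 0], [0, 0, 0], [0, 0, 0], [0, 0, 0]]'

```text
t: 4.4
tool_pos: [0.4379, -0.0471, 0.1567]
eef_rot: [[-0.989, 0.144, 0.007], [0.144, 0.99, -0.0], [-0.007, 0.001, -1.0]]
ft_force: [9.1, 3.3, -6.1]
width: 0.203
gripper_force: 68.8
```

Request:
play_rows --hand '[0.012, 0.012, 0.012]' --travel '[[0, 0, 0.002], [0, 0, 0.003], [0, 0, 0.003]]' --delta_rot '[[0, 0, 0], [0, 0, 0], [0, 0, 0]]'

```text
t: 4.7
tool_pos: [0.4399, -0.0475, 0.156]
eef_rot: [[-0.989, 0.144, 0.013], [0.144, 0.99, -0.002], [-0.013, 0.0, -1.0]]
ft_force: [8.9, 4.8, 11.6]
width: 0.204
gripper_force: 70.6
```

Request:
play_rows --hand '[0.012, 0.012, 0.012, 0.012]' --travel '[[-0.002, 0, -0.002], [-0.004, 0, -0.002], [-0.006, 0, -0.002], [-0.006, 0, -0.002]]' --delta_rot '[[0, 0, 0], [0, 0, 0], [0, 0, 0], [0, 0, 0]]'

```text
t: 5.1
tool_pos: [0.4439, -0.0481, 0.1562]
eef_rot: [[-0.99, 0.144, 0.006], [0.144, 0.99, -0.0], [-0.006, 0.001, -1.0]]
ft_force: [6.1, 2.9, 0.2]
width: 0.205
gripper_force: 69.4
```

Request:
play_rows --hand '[0.012, 0.012]' --travel '[[-0.002, 0, 0], [-0.0025, 0, 0]]' --delta_rot '[[0, 0, 0], [0, 0, 0]]'

```text
t: 5.3
tool_pos: [0.4446, -0.0481, 0.1561]
eef_rot: [[-0.99, 0.144, 0.001], [0.144, 0.99, 0.0], [-0.001, 0.001, -1.0]]
ft_force: [-7.2, 4.2, 10.9]
width: 0.207
gripper_force: 70.3
```

Request:
play_rows --hand '[0.06, 0.06, 0.06, 0.06, 0.06]' --travel '[[0, 0, 0], [0, 0, 0], [0, 0, -0.02], [0, 0, -0.06], [0, 0, -0.104]]' --delta_rot '[[0, 0, 0], [0, 0, 0], [0, 0, 0], [0, 0, 0], [0, 0, 0]]'

```text
t: 5.8
tool_pos: [0.444, -0.0486, 0.2595]
eef_rot: [[-0.99, 0.144, -0.001], [0.144, 0.99, 0.0], [0.001, 0.0, -1.0]]
ft_force: [1.0, -0.2, -1.1]
width: 0.706
gripper_force: 0.0
```

Run:
```python
from h import *
f,st=snap("wrist","w2.png");print(st["tool_pos"])
t,_=snap("top","top2.png")
g=(t["img"][150:235,320:350].max(2)<45).astype(np.uint8);n,l,s,c=cv2.connectedComponentsWithStats(g)
for i in range(1,n):
  if s[i,4]>15: print(c[i]+[320,150],s[i,4],onz(t,c[i]+[320,150],.166))
```

```text
[ 0.44403255 -0.04859637  0.25948627]
```

View pics/w2.png

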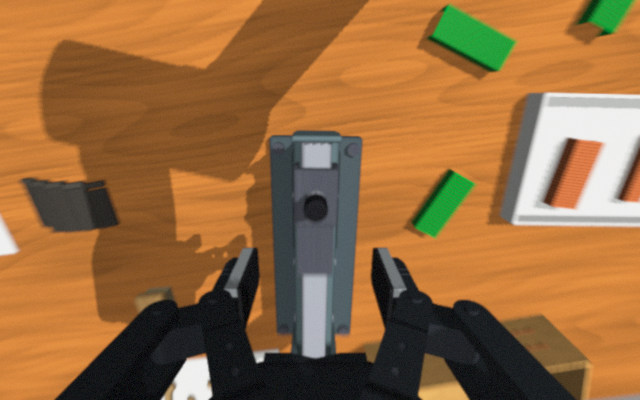

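The pusher is latched: the knob is at (316,207), its nose at row 273 with bare rail ahead, and the wide stick is at (573,173). I'll go above the stick and look again.

Request:
play_rows --hand '[0.06, 0.06, 0.06, 0.06, 0.06]' --travel '[[-0.003, 0.043, 0], [-0.006, 0.088, 0], [-0.009, 0.133, 0], [-0.012, 0.178, 0], [-0.015, 0.223, 0]]' --delta_rot '[[0, 0, 0], [0, 0, 0], [0, 0, 2], [0, 0, 4], [0, 0, 6.5]]'

```text
t: 6.4
tool_pos: [0.4915, 0.1717, 0.2581]
eef_rot: [[-0.967, 0.257, 0.0], [0.257, 0.967, -0.0], [-0.0, -0.0, -1.0]]
ft_force: [0.8, -0.5, -0.3]
width: 0.698
gripper_force: 0.0
```

Request:
play_rows --hand '[0.06, 0.06, 0.06, 0.06, 0.06]' --travel '[[0.005, 0.04, 0.02], [0.006, 0.08, 0.04], [0.006, 0.12, 0.06], [0.006, 0.12, 0.08], [0.006, 0.12, 0.08]]' --delta_rot '[[0, 0, 0], [0, 0, 0], [0, 0, 0], [0, 0, 0], [0, 0, 0]]'

```text
t: 6.9
tool_pos: [0.5149, 0.2876, 0.1751]
eef_rot: [[-0.967, 0.254, -0.005], [0.254, 0.967, -0.002], [0.005, -0.003, -1.0]]
ft_force: [-0.5, 0.3, 0.1]
width: 0.698
gripper_force: 0.0
```

```bash
cat > stick.py <<'E'
from h import *
import sys
f,st=snap("wrist",sys.argv[1]);z=float(sys.argv[2])
h=cv2.cvtColor(f["img"],cv2.COLOR_RGB2HSV);m=((h[...,0]<12)&(h[...,1]>120)&(h[...,2]>110)).astype(np.uint8)
R=np.array(st["eef_rot"]).reshape(3,3);p=np.array(st["tool_pos"]);print(p,"toolang",np.degrees(np.arctan2(R[1,0],R[0,0])))
for c in cv2.findContours(m,0,1)[0]:
    if cv2.contourArea(c)<800: continue
    W=np.array([onz(f,q[0],z,st)[:2] for q in c],np.float32)*1000
    r=cv2.minAreaRect(W);B=cv2.boxPoints(r);e=max([B[1]-B[0],B[2]-B[1]],key=np.linalg.norm);c0=np.append(np.array(r[0])/1000,z)
    print("px",cv2.boundingRect(c),"c",c0,"size",r[1],"ang",np.degrees(np.arctan2(e[1],e[0]))%180,"tool delta",R.T@(c0-p))
E
python3 stick.py w3.png .024
```

```text
[0.51490884 0.28764527 0.17505335] toolang 165.2997075814768
px (300, 130, 35, 88) c [0.51000006 0.29044275 0.024     ] size (33.792213439941406, 91.89381408691406) ang 164.78532 tool delta [0.0047452  0.00194881 0.15107191]
px (397, 112, 26, 89) c [0.51602173 0.38542126 0.024     ] size (21.092205047607422, 89.15743255615234) ang 168.05249 tool delta [0.02302246 0.09534621 0.15085611]
```

View pics/w3.png

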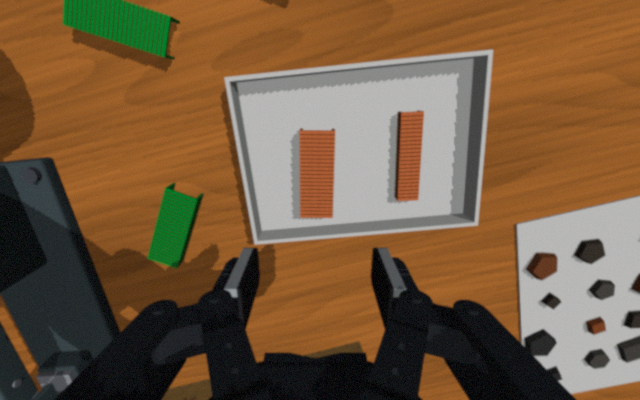

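The wide stick is at px (317,174) with size 34 x 92 mm, right for the wide one. I'll descend and grip.

Request:
play_rows --hand '[0.06, 0.06, 0.06, 0.06, 0.06]' --travel '[[0.005, 0.002, 0.03], [0.005, 0.002, 0.07], [0.005, 0.002, 0.11], [0.005, 0.002, 0.15], [0.005, 0.002, 0.167]]' --delta_rot '[[0, 0, 0.5], [0, 0, 0.5], [0, 0, 0.5], [0, 0, 0.5], [0, 0, 0.5]]'

```text
t: 7.45
tool_pos: [0.5113, 0.2893, 0.0094]
eef_rot: [[-0.964, 0.265, -0.002], [0.265, 0.964, -0.001], [0.002, -0.002, -1.0]]
ft_force: [0.1, 0.4, 0.5]
width: 0.7
gripper_force: 0.0
```

Request:
play_rows --hand '[0.05, 0.04, 0.025, 0.025, 0.025]' --travel '[[0, 0, 0], [0, 0, 0], [0, 0, 0], [0, 0, 0], [0, 0, 0]]' --delta_rot '[[0, 0, 0], [0, 0, 0], [0, 0, 0], [0, 0, 0], [0, 0, 0]]' --newtons 30

```text
t: 7.95
tool_pos: [0.5134, 0.2907, 0.0137]
eef_rot: [[-0.965, 0.264, 0.004], [0.264, 0.965, 0.001], [-0.004, 0.002, -1.0]]
ft_force: [-0.3, -2.0, 8.4]
width: 0.4
gripper_force: 31.1
```

Request:
play_rows --hand '[0.025, 0.025, 0.025, 0.025, 0.025]' --travel '[[0, 0, -0.02], [0, 0, -0.06], [0, 0, -0.105], [0, 0, -0.15], [0, 0, -0.195]]' --delta_rot '[[0, 0, 0], [0, 0, 0], [0, 0, 0], [0, 0, 0], [0, 0, 0]]'

```text
t: 8.45
tool_pos: [0.5117, 0.2905, 0.2094]
eef_rot: [[-0.965, 0.264, 0.002], [0.264, 0.965, 0.001], [-0.001, 0.001, -1.0]]
ft_force: [2.1, 0.8, -1.4]
width: 0.398
gripper_force: 30.2
```

Request:
play_rows --hand '[0.025, 0.025, 0.025, 0.025, 0.025]' --travel '[[-0.01, -0.02, -0.02], [-0.026, -0.053, -0.02], [-0.045, -0.09, -0.02], [-0.065, -0.13, -0.02], [-0.084, -0.165, -0.02]]' --delta_rot '[[0, 0, 0], [0, 0, 0], [0, 0, 0], [0, 0, 0], [0, 0, 0]]'

```text
t: 8.95
tool_pos: [0.5496, 0.1074, 0.2276]
eef_rot: [[-0.965, 0.264, 0.002], [0.264, 0.965, -0.0], [-0.002, 0.0, -1.0]]
ft_force: [0.8, 0.4, -0.5]
width: 0.397
gripper_force: 30.2
```

Request:
play_rows --hand '[0.025, 0.025, 0.025, 0.025, 0.025]' --travel '[[-0.02, -0.04, 0], [-0.04, -0.08, 0], [-0.06, -0.12, 0], [-0.074, -0.15, 0], [-0.083, -0.164, 0]]' --delta_rot '[[0, 0, -1], [0, 0, -3], [0, 0, -5], [0, 0, -6.4], [0, 0, -6.4]]'

```text
t: 9.45
tool_pos: [0.5864, -0.0735, 0.2272]
eef_rot: [[-0.988, 0.157, 0.001], [0.157, 0.988, -0.001], [-0.001, -0.0, -1.0]]
ft_force: [0.2, 0.7, -0.3]
width: 0.402
gripper_force: 30.2
```

Request:
play_rows --hand '[0.025, 0.025]' --travel '[[0, 0, 0], [0, 0, 0]]' --delta_rot '[[0, 0, 0], [0, 0, 0]]'

```text
t: 9.65
tool_pos: [0.5863, -0.0699, 0.2267]
eef_rot: [[-0.988, 0.154, 0.0], [0.154, 0.988, 0.0], [-0.0, 0.0, -1.0]]
ft_force: [-0.3, -0.4, 0.2]
width: 0.401
gripper_force: 30.2
```

```bash
python3 stick.py w4.png .2372
python3 - <<'E'
from h import *
f,st=load("w4")
for x in(-.05,-.096,.0,.046):
    P=np.array([.588,-.0706,.137])+(x+.053)*np.array([-.988,.154,0]);print(x,proj(f,P,st))
cv2.imwrite("pics/c4.png",cv2.resize(f["img"][100:380,220:420],None,fx=2.1,fy=2.1)[:,:,::-1])
E
```

```text
[ 0.58627459 -0.06991302  0.22669455] toolang 171.1181916522436
px (277, 165, 76, 168) c [ 0.581013   -0.06862565  0.2372    ] size (35.47085952758789, 96.02566528320312) ang 171.48181 tool delta [ 0.00539384  0.00046379 -0.01050702]
-0.05 [313.77313289 198.84263056]
-0.096 [313.85788147 247.86390422]
0.0 [313.66922217 138.26724229]
0.046 [313.56087081  74.5349124 ]
```

View pics/c4.png

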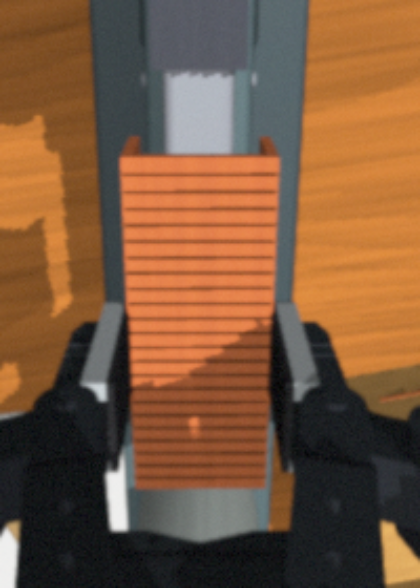

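The stick is held straight between the pads, crop x 125–280 over the rail at crop 165–233. Lateral offset is under 1 mm, so I'll lower it.

Request:
play_rows --hand '[0.025, 0.025, 0.025, 0.025, 0.025]' --travel '[[-0.002, 0, 0.03], [-0.002, 0, 0.06], [-0.002, 0, 0.075], [-0.002, 0, 0.079], [-0.002, 0, 0.083]]' --delta_rot '[[0, 0, 0], [0, 0, 0], [0, 0, 0], [0, 0, 0], [0, 0, 0]]'

```text
t: 10.2
tool_pos: [0.5886, -0.0702, 0.1439]
eef_rot: [[-0.988, 0.153, 0.001], [0.153, 0.988, -0.0], [-0.001, -0.0, -1.0]]
ft_force: [0.3, 0.5, -0.6]
width: 0.397
gripper_force: 30.2
```

Request:
play_rows --hand '[0.025, 0.025, 0.025]' --travel '[[0, 0, 0.003], [0, 0, 0.005], [0, 0, 0.005]]' --delta_rot '[[0, 0, 0], [0, 0, 0], [0, 0, 0]]'

```text
t: 10.5
tool_pos: [0.5884, -0.0711, 0.1386]
eef_rot: [[-0.988, 0.154, 0.0], [0.154, 0.988, -0.0], [-0.0, -0.0, -1.0]]
ft_force: [-0.2, 0.2, -0.9]
width: 0.396
gripper_force: 30.2
```

Request:
play_rows --hand '[0.025, 0.025, 0.025, 0.025, 0.025]' --travel '[[0, 0, 0.003], [0, 0, 0.006], [0, 0, 0.009], [0, 0, 0.01], [0, 0, 0.01]]' --delta_rot '[[0, 0, 0], [0, 0, 0], [0, 0, 0], [0, 0, 0], [0, 0, 0]]'

```text
t: 11.0
tool_pos: [0.5883, -0.0712, 0.1292]
eef_rot: [[-0.988, 0.154, 0.0], [0.154, 0.988, -0.0], [-0.0, -0.0, -1.0]]
ft_force: [-3.2, 1.1, 7.5]
width: 0.398
gripper_force: 31.0
```

Request:
play_rows --hand '[0.06, 0.06, 0.06, 0.06, 0.06]' --travel '[[0, 0, 0], [0, 0, 0], [0, 0, 0], [0, 0, -0.03], [0, 0, -0.07]]' --delta_rot '[[0, 0, 0], [0, 0, 0], [0, 0, 0], [0, 0, 0], [0, 0, 0]]'

```text
t: 11.5
tool_pos: [0.5875, -0.0709, 0.1973]
eef_rot: [[-0.988, 0.154, -0.004], [0.154, 0.988, 0.001], [0.004, 0.001, -1.0]]
ft_force: [0.2, 0.4, 0.6]
width: 0.702
gripper_force: 0.0
```

Request:
play_rows --hand '[0.06, 0.06, 0.06, 0.06, 0.06]' --travel '[[0.02, 0, -0.04], [0.06, 0, -0.05], [0.1, 0, -0.05], [0.142, 0, -0.05], [0.1455, 0, -0.05]]' --delta_rot '[[0, 0, 0], [0, 0, 0], [0, 0, 0], [0, 0, 0], [0, 0, 0]]'

```text
t: 12.0
tool_pos: [0.4413, -0.0476, 0.2483]
eef_rot: [[-0.988, 0.154, -0.001], [0.154, 0.988, 0.0], [0.001, 0.0, -1.0]]
ft_force: [0.3, -0.3, -0.4]
width: 0.702
gripper_force: 0.0
```

```bash
python3 stick.py w5.png .1395
```

```text
[ 0.4412851  -0.04764948  0.24831588] toolang 171.12289458576558
px (297, 283, 35, 76) c [ 0.58347656 -0.070348    0.1395    ] size (35.32756805419922, 98.36995697021484) ang 171.13309 tool delta [-0.1441239  -0.00050175  0.10863968]
```

View pics/w5.png

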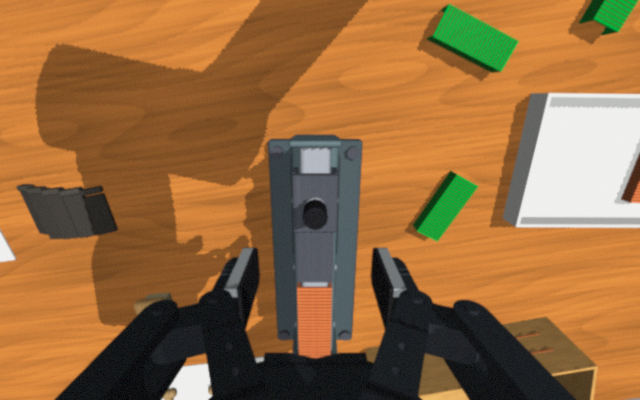

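The stick sits astride the rail, in line, with a small gap to the nose at (315,284), and the knob is at (314,213). Now I'll take the knob.

Request:
play_rows --hand '[0.06, 0.06, 0.06, 0.06, 0.06]' --travel '[[-0.002, 0, 0.03], [-0.002, 0, 0.06], [-0.002, 0, 0.08], [-0.002, 0, 0.094], [-0.002, 0, 0.094]]' --delta_rot '[[0, 0, 0], [0, 0, 0], [0, 0, 0], [0, 0, 0], [0, 0, 0]]'

```text
t: 12.55
tool_pos: [0.4466, -0.049, 0.1527]
eef_rot: [[-0.988, 0.154, -0.003], [0.154, 0.988, 0.001], [0.003, 0.001, -1.0]]
ft_force: [1.4, -0.3, 0.5]
width: 0.7
gripper_force: 0.0
```

Request:
play_rows --hand '[0.035, 0.012, 0.012, 0.012, 0.012]' --travel '[[0, 0, 0], [0, 0, 0], [0, 0, 0], [0, 0, 0], [0, 0, 0]]' --delta_rot '[[0, 0, 0], [0, 0, 0], [0, 0, 0], [0, 0, 0], [0, 0, 0]]' --newtons 70

```text
t: 13.05
tool_pos: [0.4472, -0.0488, 0.1553]
eef_rot: [[-0.988, 0.154, 0.002], [0.154, 0.988, -0.0], [-0.002, 0.0, -1.0]]
ft_force: [0.6, 2.6, 6.1]
width: 0.206
gripper_force: 68.3
```

Request:
play_rows --hand '[0.012, 0.012, 0.012, 0.012]' --travel '[[0.002, 0, 0], [0.003, 0, 0], [0.003, 0, -0.003], [0.003, 0, -0.006]]' --delta_rot '[[0, 0, 0], [0, 0, 0], [0, 0, 0], [0, 0, 0]]'

```text
t: 13.45
tool_pos: [0.445, -0.0484, 0.1607]
eef_rot: [[-0.988, 0.155, 0.004], [0.155, 0.988, 0.0], [-0.004, 0.001, -1.0]]
ft_force: [8.6, 3.4, -6.6]
width: 0.206
gripper_force: 68.4
```

Request:
play_rows --hand '[0.012, 0.012, 0.012, 0.012]' --travel '[[0, 0, -0.003], [0, 0, -0.0055], [0, 0, -0.0055], [-0.004, 0, -0.0055]]' --delta_rot '[[0, 0, 0], [0, 0, 0], [0, 0, 0], [0, 0, 0]]'

```text
t: 13.85
tool_pos: [0.4487, -0.049, 0.166]
eef_rot: [[-0.988, 0.155, 0.004], [0.155, 0.988, 0.0], [-0.004, 0.001, -1.0]]
ft_force: [9.0, 2.0, -6.8]
width: 0.203
gripper_force: 68.5
```

Request:
play_rows --hand '[0.012, 0.012, 0.012, 0.012, 0.012]' --travel '[[-0.005, 0, 0], [-0.01, 0, 0], [-0.015, 0, 0], [-0.02, 0, 0], [-0.025, 0, 0.001]]' --delta_rot '[[0, 0, 0], [0, 0, 0], [0, 0, 0], [0, 0, 0], [0, 0, 0]]'

```text
t: 14.35
tool_pos: [0.4736, -0.0529, 0.1648]
eef_rot: [[-0.988, 0.155, 0.003], [0.155, 0.988, 0.0], [-0.003, 0.001, -1.0]]
ft_force: [9.2, 1.2, -7.7]
width: 0.209
gripper_force: 68.5
```

Request:
play_rows --hand '[0.012, 0.012, 0.012, 0.012, 0.012]' --travel '[[-0.005, 0, 0], [-0.01, 0, 0.001], [-0.014, 0, 0.0015], [-0.018, 0, 0.002], [-0.02, 0, 0.002]]' --delta_rot '[[0, 0, 0], [0, 0, 0], [0, 0, 0], [0, 0, 0], [0, 0, 0]]'

```text
t: 14.85
tool_pos: [0.493, -0.056, 0.163]
eef_rot: [[-0.988, 0.154, 0.002], [0.154, 0.988, 0.0], [-0.002, 0.001, -1.0]]
ft_force: [4.8, 1.4, -3.7]
width: 0.205
gripper_force: 68.8
```

Request:
play_rows --hand '[0.012, 0.012, 0.012, 0.012, 0.012]' --travel '[[-0.002, 0, 0], [-0.004, 0, 0], [-0.005, 0, 0], [-0.006, 0, 0], [-0.006, 0, 0]]' --delta_rot '[[0, 0, 0], [0, 0, 0], [0, 0, 0], [0, 0, 0], [0, 0, 0]]'

```text
t: 15.35
tool_pos: [0.4989, -0.0569, 0.163]
eef_rot: [[-0.988, 0.155, 0.003], [0.155, 0.988, 0.0], [-0.003, 0.0, -1.0]]
ft_force: [6.9, 1.6, -3.3]
width: 0.206
gripper_force: 68.7
```

Request:
play_rows --hand '[0.012, 0.012, 0.012]' --travel '[[-0.001, 0, 0], [-0.002, 0, 0], [-0.002, 0, 0]]' --delta_rot '[[0, 0, 0], [0, 0, 0], [0, 0, 0]]'

```text
t: 15.65
tool_pos: [0.4993, -0.057, 0.1627]
eef_rot: [[-0.988, 0.154, -0.002], [0.154, 0.988, 0.001], [0.002, 0.0, -1.0]]
ft_force: [-4.0, 3.2, 0.6]
width: 0.207
gripper_force: 69.2
```

Request:
play_rows --hand '[0.012, 0.012, 0.012]' --travel '[[-0.0005, 0, 0], [-0.001, 0, 0], [-0.001, 0, 0]]' --delta_rot '[[0, 0, 0], [0, 0, 0], [0, 0, 0]]'

```text
t: 15.95
tool_pos: [0.4995, -0.057, 0.1626]
eef_rot: [[-0.988, 0.154, -0.004], [0.154, 0.988, 0.001], [0.004, 0.0, -1.0]]
ft_force: [-8.4, 4.3, 3.5]
width: 0.205
gripper_force: 69.4
```

Request:
play_rows --hand '[0.06, 0.06, 0.06, 0.06, 0.06]' --travel '[[0, 0, 0], [0, 0, 0], [0, 0, -0.01], [0, 0, -0.05], [0, 0, -0.09]]' --delta_rot '[[0, 0, 0], [0, 0, 0], [0, 0, 0], [0, 0, 0], [0, 0, 0]]'

```text
t: 16.45
tool_pos: [0.5007, -0.0576, 0.2546]
eef_rot: [[-0.988, 0.155, -0.0], [0.155, 0.988, -0.0], [0.0, -0.0, -1.0]]
ft_force: [-0.2, -0.9, 0.9]
width: 0.705
gripper_force: 0.0
```

Request:
play_rows --hand '[0.06, 0.06, 0.06, 0.06, 0.06]' --travel '[[0.02, 0, -0.02], [0.06, 0, -0.03], [0.09, 0, -0.03], [0.1, 0, -0.03], [0.1, 0, -0.03]]' --delta_rot '[[0, 0, 0], [0, 0, 0], [0, 0, 0], [0, 0, 0], [0, 0, 0]]'

```text
t: 16.95
tool_pos: [0.4019, -0.0421, 0.2838]
eef_rot: [[-0.988, 0.155, 0.002], [0.155, 0.988, -0.001], [-0.002, -0.001, -1.0]]
ft_force: [1.0, -0.9, 0.1]
width: 0.702
gripper_force: 0.0
```

```bash
python3 stick.py w6.png .1395; python3 -c "
from h import *
a=load('w6')[0]['img'];s,_=snap('side','s6.png')
b=cv2.resize(s['img'][155:285,250:420],None,fx=2.3,fy=2.3);a=a[:,200:440]
cv2.imwrite('pics/c6.png',np.hstack([a,cv2.copyMakeBorder(b,0,400-b.shape[0],0,0,0)])[:,:,::-1])"
```

```text
[ 0.4018746  -0.04210286  0.28376621] toolang 171.09887791829942
```

View pics/c6.png

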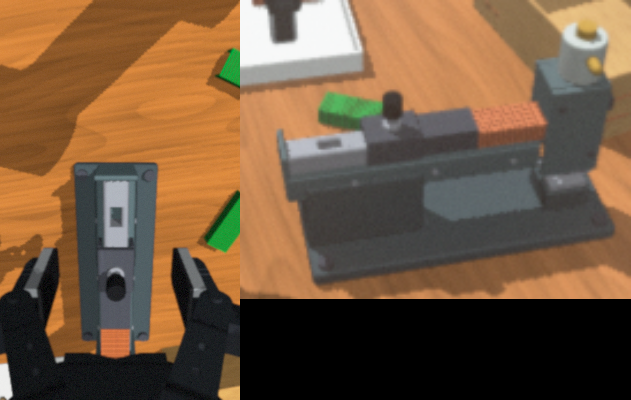

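The last view shows the stick entering the head, the nose against it at crop (475,130) and the knob standing free of the gripper.

```bash
python3 -c "
from workcell import *
print(sign_off())"
```

```text
the job is handed in; nothing more can be done
None
```

The wide stick is loaded: the pusher has run it home into the head and is holding it there under its spring. The knob is released, the narrow stick, sherd and brush were not touched, and I handed the job in at about 17 s.

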